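# Clamp a two-layer turning blank in a hinged laminating jig

### The arm

A 6-joint arm with a two-finger parallel gripper is mounted at the origin on the work surface. World frame = base frame: x ahead of the robot, y to its left, z up, the work surface at z = 0. Lengths are in mm, angles in rad, forces in N, time in s.
With the tool pointing down it reaches from about 325 to 875 mm from the base axis. Payload 4.4 kg.
Tool frame: the origin (TCP) lies on the centre line of the jaws, within the pads' length; the fingertips stand ahead of it and the grasp point (between the pads) lies 6 mm ahead of it (ctrl.tcp_to_tips is the z of the fingertips in the tool frame, in mm); z points along the fingers, y is the direction in which the jaws open and shut (so a half turn about z gives the same grasp; the last joint's range is limited). The gripper opens to 85 mm and grips with 20 to 120 N. Pads are 22 mm wide; open, the fingers measure 114 mm over their backs; the gripper's body (76 mm by 85 mm) begins 54 mm behind the grasp point. The pads swing forward as they close: fully open they stand 13 mm farther back than shut.
Start: joints at [-1.421, 0.207, 1.542, -0, 1.393, -0.15], TCP at [170.351, -549.189, 256.282] pointing down, gripper open.
Joint ranges: [-2.73, 2.73], [-0.86, 2.22], [0.23, 2.46], [-1.11, 4.25], [0.08, 2.63], [-2.82, 2.82]. Speed limits (rad/s): [2.79, 2.79, 3.14, 3.14, 3.14, 3.14].

### API

Orientations are given as a 3x3 rotation matrix whose columns are the frame's x, y, z axes.
In Python, from plant import ctrl, sensors, optics gives the robot as it stands. Calls block until the motion is done:
- ctrl.move_ptp(position, orientation): joint-space move of the TCP to a pose.
- ctrl.move_l(position, rot=None, vel=150, threshold=None): straight line of the TCP; rot=None keeps the orientation; vel is the mean speed in mm/s. With threshold (N) it stops when the force on the tool has changed by that much, and returns True; else False.
- ctrl.set_joints(angles): joint-space move.
- ctrl.gripper_to(opening, force=None): finger opening in mm; force is the grip in N (None keeps the last); returns when the fingers have stopped.
- ctrl.hold(seconds).
- ctrl.solve_ik(position, orientation): joint angles nearest the present ones, or None.
- sensors.read_state(): the state.
- optics.grab_frame(name): name is "scene" or "top" or "wrist"; returns (picture, depth): 420x560x3 uint8, red, green, blue; 420x560 float32, mm along the optical axis (not along the pixel's ray), 0 where there is no reading.
- optics.camera_params(name): a dict with "mtx" (3x3 intrinsics, pixels), "k1" (the pictures are not rectified: a ray, as slopes to the right and down, at radius r is drawn at 1 + k1 r^2 times it, then the intrinsics apply), "R" (3x3) and "t" (3): a world point X has camera coordinates R X + t; the wrist camera has in their place "T_tool_cam" (4x4, takes a point from camera to tool coordinates, whose origin is the TCP and whose axes are the flange's). Camera axes: x right, y down, z forward; pixel columns grow to the right and rows downward; lengths in mm; the calibration is good to about 2 mm. A picture is of the moment at which its call begins: read the wrist's pose just before it. camera_params takes no time and is no camera call.
A pose or a line that the arm cannot do raises ctrl.MotionError and nothing moves.
- ctrl.finish_job(): hands the job in, once; it reports no verdict.
The state is a dict: "t": time; "q": joint angles; "qvel": joint speeds; "tau": joint torques, N m; "eef_pos": TCP position; "eef_rot": TCP orientation; "force": force on the tool from outside, world axes, zero at the start; "wrist_torque": the same for the moment, N m; "grip_width": finger opening in mm.
Only numpy, scipy, OpenCV 4.12 (cv2) and the standard library are available. Lean on these libraries where they do the work, as an engineer would, in place of code of your own. Each camera call takes 0.05 s, during which the arm holds its last target.

### The job

Lay the loose wooden blank squarely on top of the one already in the open jig and let go of it, fold the jig's hinged lid down over the pair, then take the pin from its wooden stand and push it down through the hole in the lid into the hole in the jig's post. The lid is sprung, so push the pin down until its collar presses the lid fully shut, and finish like that, still pressing on the pin: do not let go. Leave the glue bottle, the bowl and the screwdriver where they are.

Things in the scene. Friction and masses are not known exactly. Their poses are not given: they have to be found in the camera images.
- jig: The fixed aluminium jig, origin on the bench. Axes: x along the hinge, y towards the hinge, z up. Base plate 200 (x) x 230 (y) x 18 mm, y from -125 to +105. Steel stops 10 mm high keep the lower blank with 2 mm play: at its short ends, and on its long sides only near the ends (27 to 41 mm from its middle), so that the middle of the long sides is free for fingers.
- jig_nest (a point): Centre of the nest floor, on the base plate's upper face, 18 mm above the bench; same axes as the jig. The lower blank's top is 20 mm above this point, the second one's comes to 40 mm.
- jig_hole (a point): Centre of the mouth of the vertical 13 mm round hole (chamfered, 52 mm deep) in the fixed steel post (50 x 50 mm, top 70 mm above the bench); 85 mm to -y of jig_nest. Same axes as the jig
- lid_hinge (a point): Middle of the hinge axis, 72 mm above the bench, 75 mm to +y of jig_nest, axis along the jig's x. The lid (0.5 kg): aluminium plate 150 mm along the hinge, 140 mm out from it, 12 mm thick, and a 50 mm wide steel lug from 140 to 190 mm out, with the hole.
- lid (a joint): Lid's opening angle: 0 fully shut (level, underside 72 mm above the bench), 1.57 upright, at most 2.1, leaning back away from the nest. The stiff hinge keeps it put above about 1.05; lower, it sinks by itself at about 0.5 rad/s. A sprung bar under it meets two stacked blanks at 0.107, so it rests ajar at about 0.1. Some 10 N down at its hole shuts it fully; let go, it rises again.
- lid_hole (a point): Centre of the 16 mm round hole through the lid's lug, at the lid's upper (outer) face, 160 mm out from the hinge; over jig_hole when shut. z axis is the lid's outward normal. With the lid ajar at 0.1 the hole's axis leans and it sits up to 2 mm nearer the hinge, still clear for the vertical pin
- lid_edge (a point): Middle of the outer end of the lug, half-way through its 12 mm thickness, 190 mm out from the hinge
- blank_in_mid (a point): Centre of the dark wooden blank lying in the jig: 55 (x) x 90 (y) x 20 (z) mm, 75 g, loose between the stops
- blank_out_mid (a point): Centre of the loose dark wooden blank lying flat on the bench, same size: 55 (x) x 90 (y) x 20 (z) mm, 75 g
- pin_grip (a point): Point on the axis of the loose upright pin, in its wooden barrel (20 mm diameter, from 22 mm below to 16 mm above this point). Below it a steel collar (30 mm diameter, 6 mm thick, underside 28 mm below this point), then the steel shaft (10 mm diameter, 50 mm long, chamfered tip 78 mm below this point). 90 g. It starts upright in the stand, collar on the stand's top.
- pin_tip (a point): Tip of the pin's shaft, on its axis; pin z axis points up from tip to barrel. The pin sits home with its collar on the shut lid when the tip is 36 mm below jig_hole
- stand: Fixed wooden stand for the pin, 70 x 70 x 55 mm, origin at the centre of its underside, a vertical 14 mm hole in its middle
- pin: The pin itself, origin at its tip
- blank_out: The loose blank, origin at the centre of its underside
- glue: Bystander: white glue bottle, 60 mm diameter, 150 mm high, origin at its underside
- bowl: Bystander: turned wooden bowl, 120 mm diameter, 50 mm high, origin at its underside
- driver: Bystander: wooden-handled screwdriver, lying on the bench beyond the jig
Things that resemble listed ones, but are neither listed nor needed, are in the scene too. What is shaped like the blank_out but purple or turquoise is not meant.

How it is judged:
By the outcome, as a careful person would: the job done as asked, in the order asked, and still so for the second after the job is handed in, while the arm keeps its last pose, push and grip.
It also fails if it takes over 72 s, if anything falls off the work surface, if the arm or the gripper's body presses on something with over 40 N, if the wrist force passes 120 N, or if a joint passes its speed limit or range.

## Working session

There is one attempt and no reset: what is moved stays moved. The work goes in short steps, each a Python script; the robot and the scene stay as the last script left them, time stands still between calls to the robot, and variables do not carry over. Pictures are saved under pics/ and viewed, and the job is handed in when it is done.

```bash
ls; mkdir -p pics
python3 - <<'E'
from plant import ctrl, sensors, optics
import cv2
for n in ("scene","top","wrist"):
    im,d=optics.grab_frame(n); cv2.imwrite(f"pics/{n}0.png",im[:,:,::-1])
    import numpy as np; np.save(f"pics/{n}0_d.npy",d)
    print(n,optics.camera_params(n))
print(ctrl.tcp_to_tips, sensors.read_state())
E
```

```text
pics
scene {'mtx': array([[426.46020129,   0.        , 280.07255203],
       [  0.        , 426.46020129, 213.78468549],
       [  0.        ,   0.        ,   1.        ]]), 'k1': 0.002539532118293031, 'R': array([[-0.68278811,  0.73054589,  0.01015416],
       [ 0.63223235,  0.59775295, -0.49292358],
       [-0.36617298, -0.33014257, -0.87001335]]), 't': array([ 354.50506032, -298.16103534, 1186.52757098])}
top {'mtx': array([[483.97960749,   0.        , 272.67208584],
       [  0.        , 483.97960749, 212.45895982],
       [  0.        ,   0.        ,   1.        ]]), 'k1': -0.11698287872043366, 'R': array([[ 1.76455598e-02, -9.99844248e-01,  3.36257515e-04],
       [-9.83744869e-01, -1.74215399e-02, -1.78724714e-01],
       [ 1.78702735e-01,  2.82290603e-03, -9.83899062e-01]]), 't': array([ -24.41599434,  559.84736141, 1310.05279635])}
wrist {'mtx': array([[295.07998922,   0.        , 281.93518676],
       [  0.        , 295.07998922, 211.17224089],
       [  0.        ,   0.        ,   1.        ]]), 'k1': 0.013912721160412657, 'T_tool_cam': array([[ 2.89777291e-05, -9.53913958
[... 384 characters left out ...]
, -4.63698462e-06,
        1.39349344e+00, -1.50446495e-01]), 'qvel': array([ 0.00015268, -0.0037403 , -0.00320487,  0.00029117, -0.00140945,
        0.00086543]), 'tau': array([ 6.60314939e-06, -3.83510649e+01, -2.92036486e+01, -2.13325684e-04,
        6.62530467e-03,  6.83907864e-07]), 'eef_pos': array([ 170.27635655, -548.64705749,  255.34706348]), 'eef_rot': array([[ 9.55112028e-01,  2.96244725e-01, -2.78482096e-04],
       [ 2.96244733e-01, -9.55110354e-01,  1.80824649e-03],
       [ 2.69702352e-04, -1.80957683e-03, -9.99998326e-01]]), 'force': array([-0.20603376,  0.03739256, -1.07095576]), 'wrist_torque': array([-0.01602698,  0.03060937, -0.00225147]), 'grip_width': 85.69772835912701}
```

View pics/top0.png

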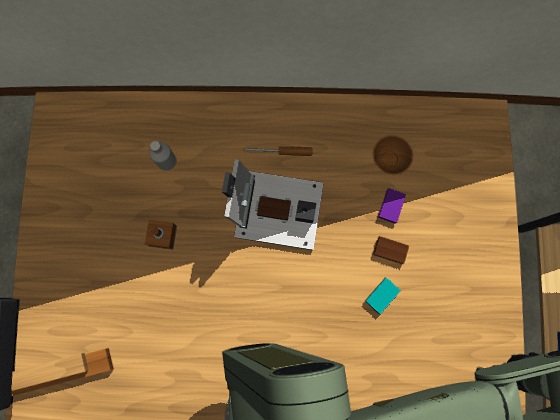

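View pics/scene0.png

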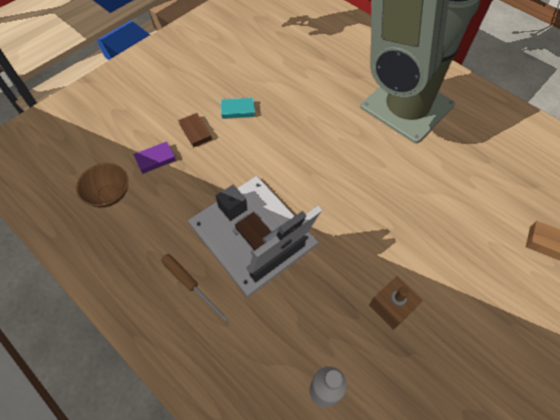

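View pics/wrist0.png

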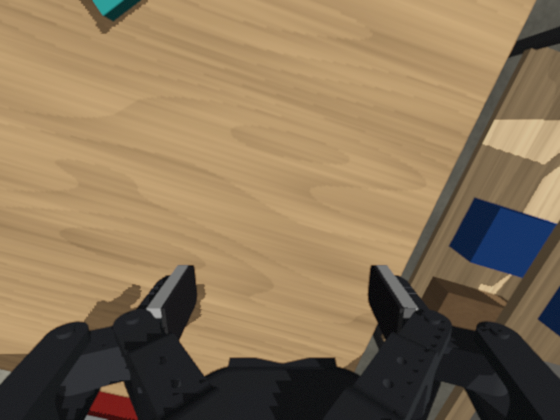

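The top view shows the loose dark blank at about (391,250), between the purple (391,205) and turquoise (383,296) ones. The jig is at (277,210) with its post at (306,211), the upright lid is at (240,195), and the pin in its stand is at (160,233). I'll localise these next.

```bash
cat > h.py <<'E'
from plant import ctrl, sensors, optics
import numpy as np, cv2
def und(cp,uv):
    uv=np.atleast_2d(np.asarray(uv,float)); K=cp["mtx"]
    return cv2.undistortPoints(uv.reshape(-1,1,2),K,np.array([cp["k1"],0,0,0.])).reshape(-1,2)
def extr(name,st=None):
    cp=optics.camera_params(name)
    if name=="wrist":
        T=np.eye(4);T[:3,:3]=st["eef_rot"];T[:3,3]=st["eef_pos"]
        W=T@cp["T_tool_cam"]; return cp,W[:3,:3],W[:3,3]
    return cp,cp["R"].T,-cp["R"].T@cp["t"]
def plane(name,uv,z,st=None):
    cp,R,c=extr(name,st); s=und(cp,uv); d=np.c_[s,np.ones(len(s))]@R.T
    return c+d*((z-c[2])/d[:,2])[:,None]
def pts(name,depth,st=None):
    cp,R,c=extr(name,st); v,u=np.mgrid[:420,:560]
    s=und(cp,np.c_[u.ravel(),v.ravel()]); P=np.c_[s,np.ones(len(s))]*depth.reshape(-1,1)
    P=P@R.T+c; P[depth.ravel()==0]=np.nan
    return P.reshape(420,560,3)
def proj(name,X,st=None):
    cp,R,c=extr(name,st); p=(np.atleast_2d(X)-c)@R; s=p[:,:2]/p[:,2:]
    r2=(s**2).sum(1,keepdims=True); return s*(1+cp["k1"]*r2)@cp["mtx"][:2,:2].T+cp["mtx"][:2,2]
E
python3 - <<'E'
from h import *
im=cv2.imread("pics/top0.png");d=np.load("pics/top0_d.npy")
P=pts("top",d)
for n,(u,v) in dict(table=(330,290),blank=(391,248),inb=(274,208),post=(306,206),base=(290,183),stand=(168,228),lidtop=(240,165)).items(): print(n,P[v,u].round(1))
cv2.imwrite("pics/z1.png",cv2.resize(im[145:280,130:430],None,fx=2.66,fy=2.66,interpolation=cv2.INTER_CUBIC))
# height-mask rects
Z=P[...,2]
def rect(mask,name,z=None):
    n,l,s,c=cv2.connectedComponentsWithStats(mask.astype(np.uint8))
    for i in range(1,n):
        if s[i,4]>60:
            q=P[l==i]; r=cv2.minAreaRect(q[:,:2].astype(np.float32)); print(name,c[i].round(1),s[i,4],q.mean(0).round(1),[np.round(a,1) for a in r])
roi=np.zeros(Z.shape,bool); roi[140:330,100:430]=1
for lo,hi in ((12,17),(17.5,26),(33,44),(50,60),(64,76)): rect(roi&(Z>lo)&(Z<hi),(lo,hi))
E
```

```text
table [ 347.8 -181.1    3.7]
blank [ 468.5 -354.6   19.8]
inb [575.5 -18.   37.7]
post [ 575.7 -106.5   74.3]
base [654.4 -63.4  17. ]
stand [509.8 277.6  55.7]
lidtop [659.3  71.7 182.6]
(12, 17) [397.4 157.8] 72 [ 738.8 -382.8   14.3] [array([ 741.1, -384.1]), array([68.4, 30.1]), np.float64(4.8)]
(17.5, 26) [389.4 149.4] 132 [ 761.9 -357.5   21.5] [array([ 758.2, -355.2]), array([48.2, 92.1]), np.float64(17.7)]
(17.5, 26) [295.5 150.5] 182 [751.9 -78.4  22.5] [array([753.1, -75.5]), array([103.3,  25. ]), np.float64(88.2)]
(17.5, 26) [287.1 189.9] 1121 [633.1 -55.   20. ] [array([618.9, -49.6]), array([206.1, 109. ]), np.float64(81.9)]
(17.5, 26) [392.4 204.7] 468 [ 594.7 -361.7   21.1] [array([ 594.4, -360.2]), array([56.4, 91.4]), np.float64(70.4)]
(17.5, 26) [277.5 230.9] 1249 [512.5 -29.   20. ] [array([520.5, -23.7]), array([228.6,  87.9]), np.float64(81.8)]
(17.5, 26) [391.4 249.5] 482 [ 464.1 -355.3   21.2] [array([ 463.1, -355.8]), array([90.2, 55.8]), np.float64(72.3)]
(17.5, 26) [382.5 295.2] 533 [ 334.5 -327.4   21.1] [array([ 334.5, -328.6]), array([57.2, 91.2]), np.float64(48.4)]
(33, 44) [399.6 150.6] 141 [ 753.6 -383.5   38.4] [array([ 748.2, -372.8]), array([109. ,  77.7]), np.float64(36.2)]
(33, 44) [273.5 207.5] 572 [576.7 -16.5  38.5] [array([577.8, -14.8]), array([92.7, 56.2]), np.float64(81.9)]
(50, 60) [158.9 233.4] 506 [494.2 302.6  55.5] [array([494.5, 304. ]), array([72.9, 71.3]), np.float64(84.4)]
(64, 76) [305.6 209.9] 300 [ 565.4 -105.8   70.2] [array([ 565.7, -106. ]), array([50.1, 51.9]), np.float64(81.6)]
```

View pics/z1.png

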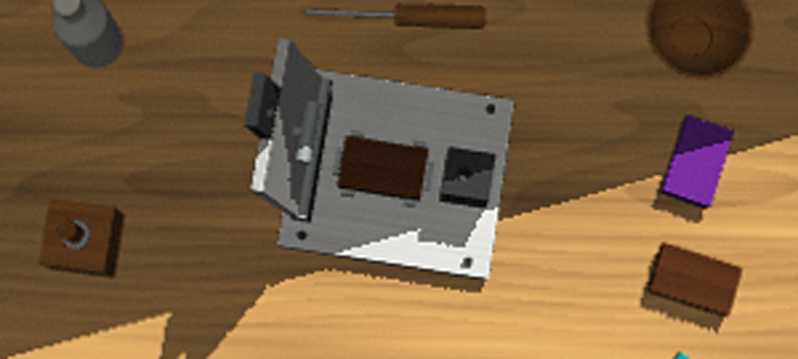

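```bash
cat >> h.py <<'E'
def Rz(yaw,tilt=0):
    """tool x at yaw (deg, horizontal), z down; tilt deg: tool back leans away from tool x"""
    y=np.deg2rad(yaw);t=np.deg2rad(tilt)
    x=np.array([np.cos(y),np.sin(y),0]);z=np.array([0,0,-1.])
    X=np.cos(t)*x-np.sin(t)*z*-1*-1 if False else np.cos(t)*x+np.sin(t)*np.array([0,0,1.])
    Zt=np.sin(t)*x-np.cos(t)*np.array([0,0,1.])
    return np.c_[X,np.cross(Zt,X),Zt]
def snap(name,fn):
    st=sensors.read_state(); im,d=optics.grab_frame(name)
    cv2.imwrite(f"pics/{fn}.png",im[:,:,::-1]); np.savez(f"pics/{fn}.npz",d=d,eef_rot=st["eef_rot"],eef_pos=st["eef_pos"],q=st["q"])
    return im,d,st
E
python3 - <<'E'
from h import *
d=np.load("pics/top0_d.npy");P=pts("top",d);Z=P[...,2]
m=np.zeros(Z.shape,bool);m[140:250,215:262]=1;m&=Z>85
q=P[m];a=np.deg2rad(82);ex=np.array([np.sin(a),-np.cos(a)]);ey=np.array([np.cos(a),np.sin(a)])
N=np.array([577,-17]);r=q[:,:2]-N
print(m.sum()); 
for lo in range(80,280,20):
    k=(q[:,2]>lo)&(q[:,2]<=lo+20)
    if k.any(): print(lo,k.sum(),(r[k]@ey).min().round(),(r[k]@ey).max().round(),(r[k]@ex).min().round(),(r[k]@ex).max().round())
print(ctrl.solve_ik([577,-30,330],Rz(82)), ctrl.solve_ik([577,-30,330],Rz(-98)))
ctrl.move_ptp([572,-40,330],Rz(82)); snap("wrist","w1"); print(sensors.read_state()["t"])
E
```

```text
1274
80 47 78.0 89.0 -73.0 77.0
100 72 80.0 95.0 -74.0 76.0
120 99 84.0 97.0 -74.0 75.0
140 283 69.0 103.0 -73.0 76.0
160 141 72.0 104.0 -73.0 76.0
180 152 96.0 109.0 -74.0 75.0
200 270 100.0 115.0 -74.0 77.0
220 54 105.0 120.0 -24.0 27.0
240 139 108.0 125.0 -24.0 27.0
260 17 113.0 124.0 -23.0 24.0
[-2.01697265e-01  1.65756707e-01  1.43790076e+00 -4.44089210e-16
  1.53793518e+00 -6.20709252e-02] None
2.525
```

View pics/w1.png

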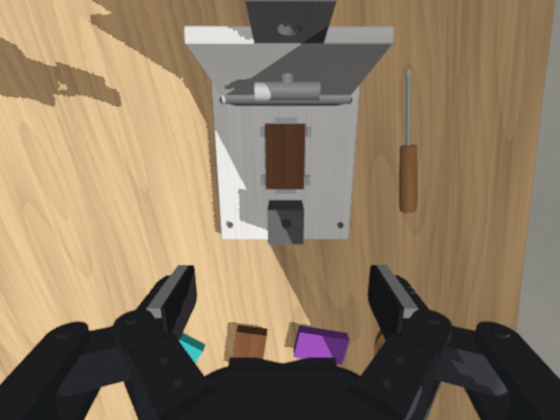

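The wrist view shows the lower blank at (285,155), the post top at (286,222) with its hole, and the lid leaning slightly back with its hole at about (289,29).

```bash
cat >> h.py <<'E'
def load(fn):
    z=np.load(f"pics/{fn}.npz"); return cv2.imread(f"pics/{fn}.png"),z["d"],dict(eef_rot=z["eef_rot"],eef_pos=z["eef_pos"])
def comps(P,mask,img=None,minpx=80):
    n,l,s,c=cv2.connectedComponentsWithStats(mask.astype(np.uint8)); out=[]
    for i in range(1,n):
        if s[i,4]>minpx:
            q=P[l==i]; r=cv2.minAreaRect(q[:,:2].astype(np.float32)); out.append((c[i].round(1),s[i,4],q.mean(0).round(1),[np.round(a,1) for a in r]))
    return out
def show(fn,out,rect,f=4):
    im=cv2.imread(f"pics/{fn}.png");x0,y0,x1,y1=rect
    cv2.imwrite(f"pics/{out}.png",cv2.resize(im[y0:y1,x0:x1],None,fx=f,fy=f,interpolation=cv2.INTER_CUBIC))
E
python3 - <<'E'
from h import *
im,d,st=load("w1");P=pts("wrist",d,st);Z=P[...,2]
roi=np.zeros(Z.shape,bool);roi[60:260,190:380]=1
for lo,hi in ((13,24),(30,46),(62,80)):
    for o in comps(P,roi&(Z>lo)&(Z<hi)): print(lo,o)
# blank colour mask
hsv=cv2.cvtColor(im,cv2.COLOR_BGR2HSV); m=(hsv[...,1]>110)&(hsv[...,2]<110); m2=np.zeros_like(m); m2[115:195,255:315]=m[115:195,255:315]
cnt=max(cv2.findContours(m2.astype(np.uint8),0,1)[0],key=cv2.contourArea)
r=cv2.minAreaRect(cnt.astype(np.float32)); print(r)
B=plane("wrist",cv2.boxPoints(r),38,st); print("blank corners",B.round(1), B.mean(0)); print(cv2.minAreaRect(B[:,:2].astype(np.float32)))
show("w1","w1z",(210,60,370,250),3)
E
```

```text
13 (array([284.9, 166.9]), np.int32(14284), array([576.4, -33.6,  16.7]), [array([577.1, -31.2]), array([229.1, 201.2]), np.float64(81.8)])
30 (array([284.1, 156.1]), np.int32(2624), array([577.9, -13.7,  36.7]), [array([577.8, -15.3]), array([88.9, 54.8]), np.float64(82.2)])
30 (array([284.8, 203.9]), np.int32(107), array([569.5, -80.1,  39.1]), [array([569.7, -80.1]), array([ 1. , 49.1]), np.float64(81.9)])
62 (array([285.7,  99.8]), np.int32(829), array([589.2,  56. ,  75.7]), [array([589.6,  56.9]), array([  8.7, 150.7]), np.float64(81.9)])
62 (array([284.8, 226.5]), np.int32(1261), array([ 566.1, -103.7,   68.5]), [array([ 566.1, -104.7]), array([50.6, 49.8]), np.float64(82.1)])
((284.5, 156.0), (62.0, 37.0), 90.0)
blank corners [[559.9  30.8  38. ]
 [608.5  23.9  38. ]
 [598.5 -59.5  38. ]
 [546.7 -52.2  38. ]] [578.36990646 -14.24395195  38.        ]
((578.477783203125, -14.257774353027344), (83.98578643798828, 52.274417877197266), 81.92010498046875)
```

View pics/w1z.png

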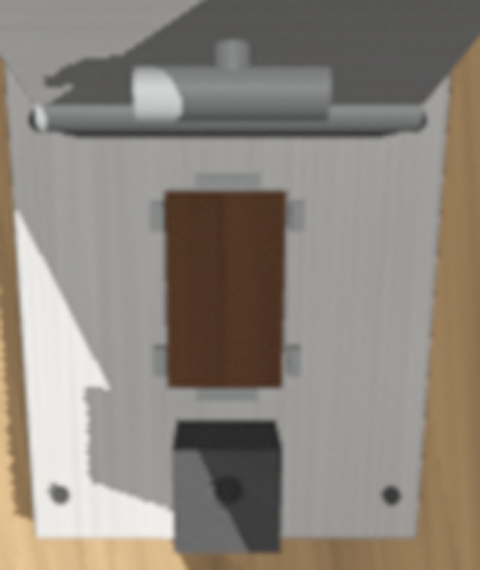

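Run:
```python
from h import *
e=np.array([np.cos(np.deg2rad(72.3)),np.sin(np.deg2rad(72.3))])
c=np.array([463.1,-355.8]); R=Rz(72.3,20)
n=np.array([578,-14.8]); e2=np.array([np.cos(np.deg2rad(82)),np.sin(np.deg2rad(82))])
for p,z,RR in ((c-6*e,27,R),(n-6*e2,66,Rz(82,20)),(n-6*e2,170,Rz(82,20))): print(ctrl.solve_ik([*p,z],RR))
ctrl.move_ptp([*(c-50*e),180],R); snap("wrist","w2"); print(sensors.read_state()["t"])
im,d,st=load("w2");P=pts("wrist",d,st);Z=P[...,2]
roi=np.zeros(Z.shape,bool);roi[:260,:]=1
for o in comps(P,roi&(Z>14)&(Z<28)): print(o)
```

```text
[-0.9516816   0.60582693  1.55531205  0.29692139  1.21027208 -0.78036508]
[-0.35896803  0.45918268  1.68783809  0.3830258   1.10447848 -0.41214114]
[-0.35896803  0.31263147  1.6369889   0.35497265  1.28868732 -0.33575426]
4.0917
(array([538.6,  89.6]), np.int32(784), array([ 746. , -320. ,   20.6]), [array([ 743.2, -322.1]), array([22.7, 52.7]), np.float64(83.2)])
(array([407.3, 173.1]), np.int32(4838), array([ 594.7, -360. ,   18.6]), [array([ 595.6, -359.9]), array([55.8, 90.2]), np.float64(71.2)])
(array([549.9, 165.5]), np.int32(225), array([ 732. , -396.1,   19.4]), [array([ 733. , -396.8]), array([15. , 26.5]), np.float64(79.2)])
(array([283.6, 206.5]), np.int32(4755), array([ 465.1, -354.5,   18.6]), [array([ 465.3, -354.1]), array([90. , 54.6]), np.float64(73.1)])
(array([152.9, 220.2]), np.int32(4885), array([ 335.8, -327.9,   18.6]), [array([ 335.2, -327.8]), array([55., 90.]), np.float64(48.0)])
```

View pics/w2.png

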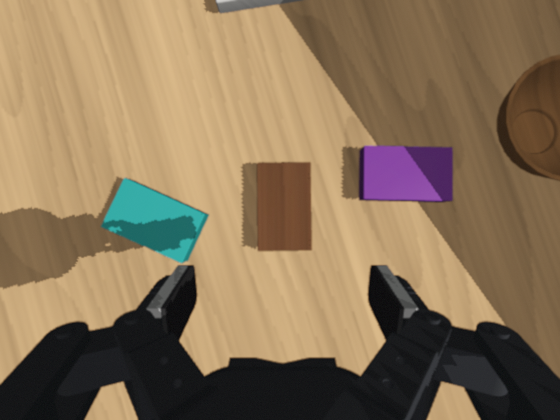

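The dark blank is centred at (284,206) and measures 90 x 55 mm with its top at about 19–20 mm, as it should be. Its neighbours are clear of the fingers, so I'll grasp it.

Run:
```python
from h import *
e=np.array([np.cos(np.deg2rad(73)),np.sin(np.deg2rad(73))])
c=np.array([465.1,-354.4]); R=Rz(73,20)
p=c-6*e
ctrl.move_ptp([*p,90],R); ctrl.move_l([*p,28],vel=80,threshold=15)
s=sensors.read_state();print(s["eef_pos"],s["force"])
ctrl.gripper_to(40,force=40); s=sensors.read_state();print(s["grip_width"])
ctrl.move_l([*p,200],vel=150); s=sensors.read_state();print(s["grip_width"],s["t"],s["force"])
snap("wrist","w3"); snap("scene","s3")
```

```text
[ 463.6129473  -360.4383057    28.28954962] [ 0.00601025 -0.22358902  0.31068065]
53.68738544840849
53.913035264651484 7.1917 [-0.33657539  0.50208981 -0.54124178]
```

View pics/w3.png

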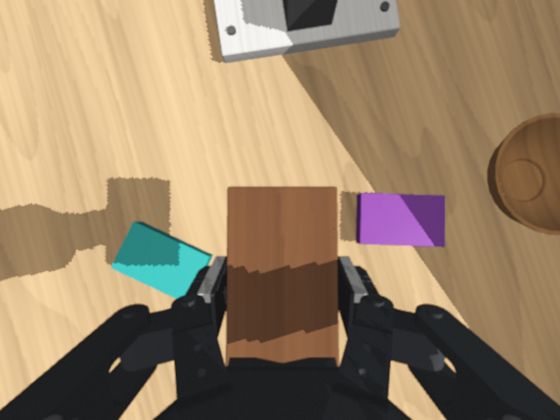

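View pics/s3.png

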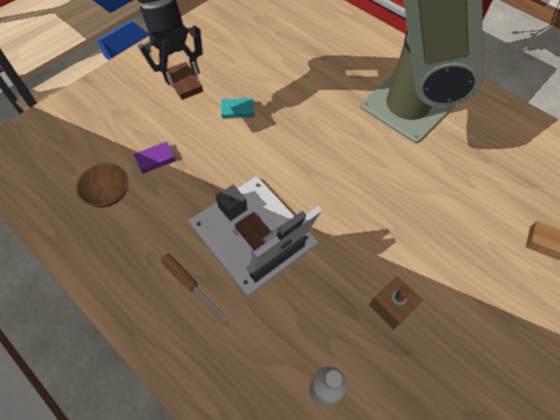

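The blank is held level between the pads, with its far edge at row 187 and its sides at columns 228–336. Next I'll measure where it sits in the tool.

Run:
```python
from h import *
im,d,st=load("w3");P=pts("wrist",d,st);Z=P[...,2]
hsv=cv2.cvtColor(im,cv2.COLOR_BGR2HSV)
roi=np.zeros(Z.shape,bool);roi[180:365,222:342]=1
m=roi&(Z>172)&(Z<205)&(hsv[...,1]>60)
for o in comps(P,m): print(o)
q=P[m]; A=np.c_[q[:,:2]-q[:,:2].mean(0),np.ones(len(q))]; s=np.linalg.lstsq(A,q[:,2],rcond=None)[0]; print("plane",s)
print(st["eef_pos"])
e=np.array([np.cos(np.deg2rad(73)),np.sin(np.deg2rad(73))]);f=np.array([e[1],-e[0]])
r=q[:,:2]-st["eef_pos"][:2]; print("along",np.percentile(r@e,[0.5,99.5]),"side",np.percentile(r@f,[0.5,99.5]))
```

```text
(array([281.7, 273. ]), np.int32(19177), array([ 464.6, -350.2,  188.4]), [array([ 464.2, -351. ]), array([86.8, 59.9]), np.float64(73.6)])
plane [-3.37936375e-03  3.21438733e-03  1.88365573e+02]
[ 462.80488793 -359.47412801  198.63744482]
along [-31.79465573  51.33337695] side [-28.09658975  26.19041302]
```

Run:
```python
from h import *
a=np.deg2rad(82);e=np.array([np.cos(a),np.sin(a)])
n=np.array([578.0,-14.8]); p=n-6.3*e; R=Rz(82,20)
ctrl.move_ptp([*p,190],R)
ctrl.move_l([*p,85],vel=150)
# correct steady-state error
s=sensors.read_state(); err=np.r_[p,85]-s["eef_pos"]; print("err",err,s["t"])
snap("scene","s4")
hit=ctrl.move_l([*(p+err[:2]),64],vel=25,threshold=5)
s=sensors.read_state();print(hit,s["eef_pos"],s["force"],s["grip_width"],s["t"])
```

```text
err [-0.84382301  0.538264   -0.81117506] 9.4833
True [576.09325887 -20.4488357   66.9072584 ] [-1.27038615 -0.73684507  4.85360376] 53.83309498443443 10.225
```

View pics/s4.png

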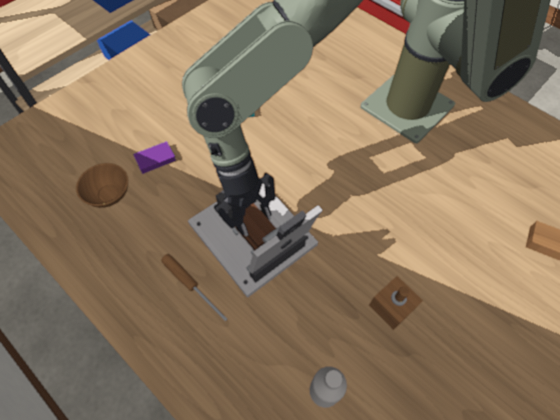

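Contact came at TCP z = 66.9 mm against 66.5 expected, so the blank is seated flat. Releasing it and checking.

Run:
```python
from h import *
s=sensors.read_state();p=s["eef_pos"].copy()
ctrl.gripper_to(72)
ctrl.move_l([p[0],p[1],200],vel=200)
a=np.deg2rad(82);e=np.array([np.cos(a),np.sin(a)])
q=np.array([578,-15])-50*e
ctrl.move_l([*q,260],vel=250)
im,d,st=snap("wrist","w5"); print(st["t"])
P=pts("wrist",d,st);Z=P[...,2]
roi=np.zeros(Z.shape,bool);roi[:260,190:380]=1
for lo,hi in ((50,62),(13,24),(62,80)):
    for o in comps(P,roi&(Z>lo)&(Z<hi)): print(lo,o)
```

```text
11.8083
50 (array([284.4, 151. ]), np.int32(329), array([588.5,  51.7,  57.1]), [array([588.9,  52. ]), array([  2. , 139.4]), np.float64(81.8)])
50 (array([281.5, 208.5]), np.int32(3730), array([575.9, -13.5,  56.6]), [array([575.9, -13.2]), array([88.8, 54.4]), np.float64(82.0)])
13 (array([202.4,   3.2]), np.int32(160), array([511.1, 269.5,  18.4]), [array([511. , 269.4]), array([33.7,  5.6]), np.float64(1.5)])
13 (array([285.5, 205.5]), np.int32(12362), array([581.6,  -8.2,  16.7]), [array([582.2,   3.5]), array([160.7, 201.2]), np.float64(81.8)])
62 (array([284.7, 143.1]), np.int32(1802), array([589.3,  55.8,  74.9]), [array([589.8,  56.7]), array([ 11.5, 150.9]), np.float64(81.9)])
```

View pics/w5.png

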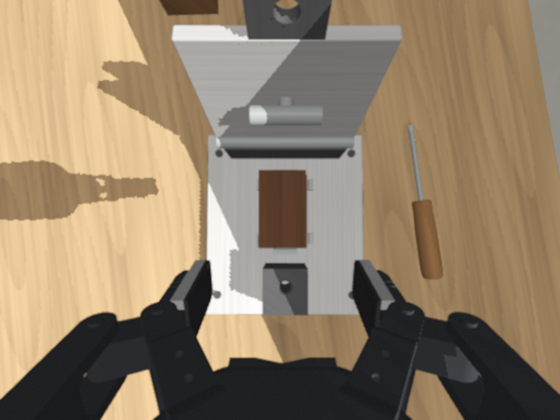

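The upper blank lies flat and square in yaw. Relative to the lower one it is about 2.4 mm to jig -x and 1.5 mm towards the hinge, and the stops show more on the right than on the left. There is plenty of time, so I'll regrip and correct it.

Run:
```python
from h import *
R=Rz(82,20)
p=np.array([576.1,-20.45])
ctrl.move_l([*p,150],rot=R,vel=200); ctrl.move_l([*p,66.5],vel=100,threshold=12)
s=sensors.read_state();print(s["eef_pos"],s["force"])
ctrl.gripper_to(40,force=30)
g=sensors.read_state();print(g["eef_pos"],g["force"],g["grip_width"])
p0=g["eef_pos"]; tgt=np.array([578.2,-22.2])
ctrl.move_l([*p,71],vel=40); ctrl.move_l([*tgt,71],vel=20); ctrl.hold(.2)
s=sensors.read_state();print(s["eef_pos"]); er=tgt-s["eef_pos"][:2]
hit=ctrl.move_l([*(tgt+er),64],vel=15,threshold=4)
s=sensors.read_state();print(hit,s["eef_pos"],s["force"])
ctrl.gripper_to(72); ctrl.move_l([*tgt,200],vel=200)
a=np.deg2rad(82);e=np.array([np.cos(a),np.sin(a)])
q=np.array([578,-15])-50*e
ctrl.move_l([*q,260],vel=250)
im,d,st=snap("wrist","w6"); print(st["t"])
P=pts("wrist",d,st);Z=P[...,2]
roi=np.zeros(Z.shape,bool);roi[:260,190:380]=1
for lo,hi in ((50,62),(13,24),(62,80)):
    for o in comps(P,roi&(Z>lo)&(Z<hi)): print(lo,o)
show("w6","w6z",(190,120,380,330),3)
```

```text
[576.76999878 -20.66645997  67.15879137] [0.20268314 0.30790274 0.37113169]
[577.04605651 -20.85600925  67.64351306] [ 0.37125475 -1.49229173  3.62816466] 54.1590120365858
[578.10509078 -22.1751093   70.86916396]
True [578.50496968 -22.28278936  67.66121097] [-0.4419676  -0.81089142  4.34495041]
16.5417
50 (array([283.2, 151. ]), np.int32(352), array([587.3,  51.8,  57. ]), [array([588.7,  51.9]), array([  2.1, 139.8]), np.float64(82.0)])
50 (array([283.5, 210. ]), np.int32(3776), array([578.1, -15.6,  56.6]), [array([578.1, -15.4]), array([90.1, 54.3]), np.float64(81.9)])
13 (array([202.5,   3. ]), np.int32(162), array([511.5, 269.5,  18.2]), [array([511.2, 269.4]), array([33.9,  6.6]), np.float64(3.9)])
13 (array([284.7, 205.2]), np.int32(12285), array([580.8,  -7.8,  16.7]), [array([582. ,   3.5]), array([160.4, 201.6]), np.float64(81.9)])
62 (array([285.2, 143. ]), np.int32(1790), array([590. ,  55.7,  75. ]), [array([589.6,  56.8]), array([ 11.7, 151. ]), np.float64(81.8)])
```

View pics/w6z.png

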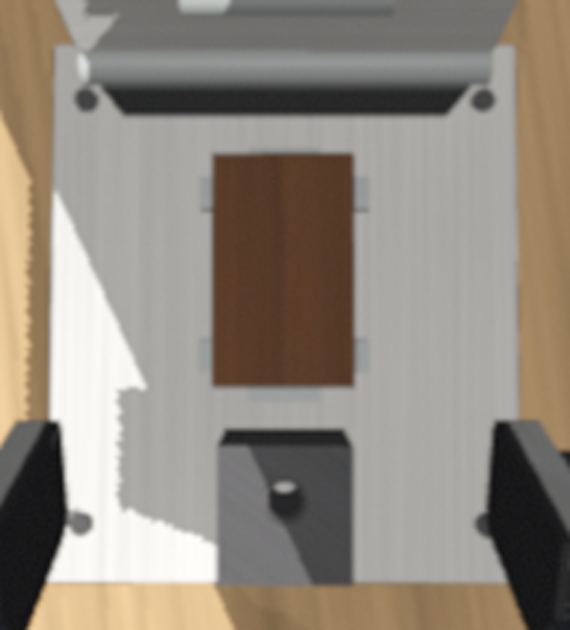

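The two blanks now agree within about 1 mm (upper 578.1,-15.5; lower 577.9,-14.8), and the stops are symmetric in the picture. Next I'll fold the lid with closed fingers from behind the lug.

Run:
```python
from h import *
im,d,st=load("w6"); print("hole",plane("wrist",[[285,285.5]],70,st))
im,d,st=load("w1"); print("hole w1",plane("wrist",[[286,223.3]],70,st))
a=np.deg2rad(82);e=np.array([np.cos(a),np.sin(a)]); N=np.array([578.5,-17.0]); R=Rz(82)
def T(y,z): return [*(N+y*e),z]
ctrl.gripper_to(0,force=30)
ctrl.move_l(T(-50,345),rot=R,vel=250); ctrl.move_ptp(T(175,345),R)
ctrl.move_l(T(172,266),vel=200,threshold=15)
print(sensors.read_state()["t"]); snap("scene","s7")
th=1.8
ok=True
while th>0.93:
    y=75-172*np.cos(th)+12*np.sin(th)+11; z=72+172*np.sin(th)+12*np.cos(th)+25
    z=min(z,266) if th>1.57 else z
    hit=ctrl.move_l(T(y,z),vel=110,threshold=40); s=sensors.read_state()
    print(round(th,2),hit,(s["force"]).round(1),s["eef_pos"].round(1))
    if hit: break
    th-=0.14
print(s["t"])
snap("scene","s8")
```

```text
hole [[568.06226482 -97.98771735  70.        ]]
hole w1 [[568.34919757 -99.03491406  70.        ]]
19.2083
1.8 False [ 0.5  0.3 -0.3] [597.8 118.  262.5]
1.66 False [ 1.4  0.2 -0.3] [594.4  94.8 266.2]
1.52 False [-0.3  0.8  0. ] [590.9  70.9 269.4]
1.38 False [ 0.7 -0.6 -1. ] [587.5  47.2 268. ]
1.24 False [ 0.2 -1.1 -0.2] [584.2  23.8 263.4]
1.1 False [ 0.4  1.5 -0. ] [580.9   1.2 255.4]
0.96 False [0.  0.1 0.1] [577.9 -20.1 244.4]
21.9333
```

View pics/s7.png

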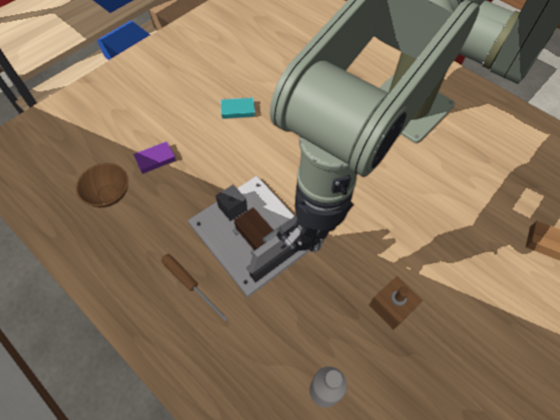

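View pics/s8.png

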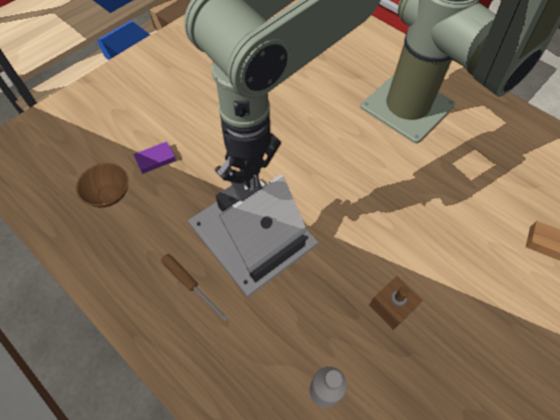

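The lid is following and is past its sticking range in the scene view (lug at about (250,190)). It will sink by itself while I go and look at the pin.

Run:
```python
from h import *
a=np.deg2rad(82);e=np.array([np.cos(a),np.sin(a)]);s=sensors.read_state();p=s["eef_pos"]
ctrl.move_l([p[0],p[1],330],vel=250); ctrl.gripper_to(50)
c=np.array([494.5,304])
ctrl.move_ptp([*(c-38*e),240],Rz(82,17.5))
im,d,st=snap("wrist","w9"); print(st["t"],st["eef_pos"])
im2,_,_=snap("scene","s9")
P=pts("wrist",d,st);Z=P[...,2]
roi=np.zeros(Z.shape,bool);roi[:300,150:420]=1
for lo,hi in ((50,57),(58,64),(90,105)):
    for o in comps(P,roi&(Z>lo)&(Z<hi),minpx=30): print(lo,o)
show("w9","w9z",(200,120,380,300),4)
```

```text
24.2083 [490.41733484 265.78418301 240.83825851]
50 (array([281.8, 210.1]), np.int32(3533), array([495.6, 305.9,  53.7]), [array([495.7, 305.8]), array([70.1, 70.1]), np.float64(83.7)])
58 (array([281.6, 210.2]), np.int32(250), array([495.4, 305.8,  59.6]), [array([495.3, 306. ]), array([27.9, 28.9]), np.float64(81.9)])
90 (array([282. , 209.9]), np.int32(339), array([495.7, 305.8,  97.4]), [array([495.7, 305.8]), array([18.7, 18.7]), np.float64(36.9)])
```

View pics/w9.png

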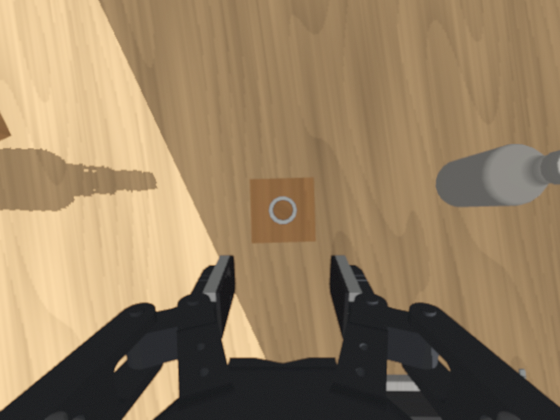

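View pics/w9z.png

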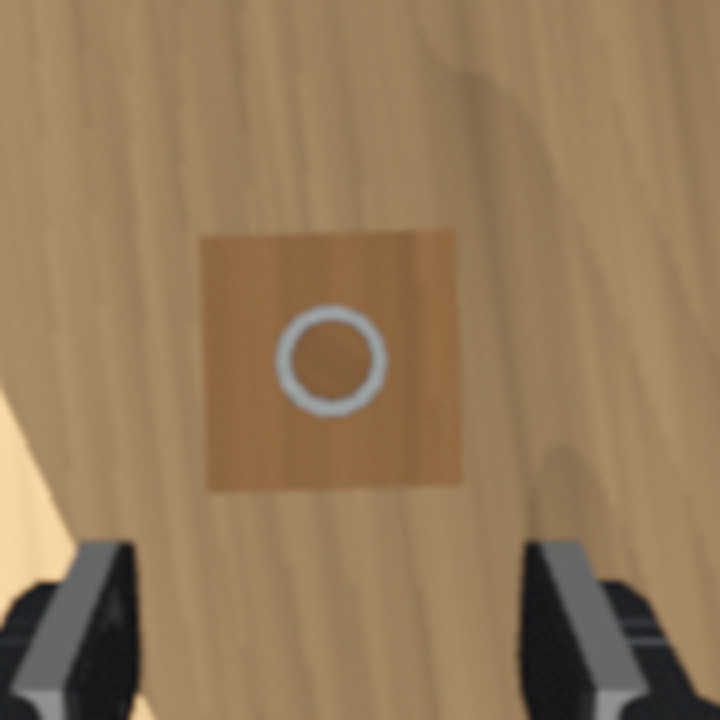

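View pics/s9.png

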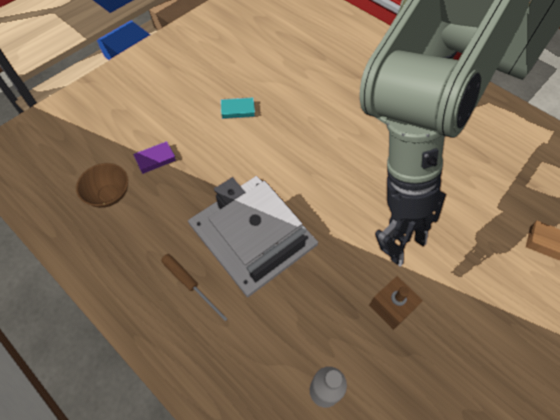

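The pin top is at (282,210), with the stand, collar and barrel concentric and at the right heights, and the scene view shows the lid down. Grasping the pin.

Run:
```python
from h import *
c=np.array([495.5,305.6]); R=Rz(82)
ctrl.move_ptp([*c,150],R); ctrl.hold(.1)
s=sensors.read_state(); er=c-s["eef_pos"][:2]; print(er)
ctrl.move_l([*(c+er),90],vel=80,threshold=8)
s=sensors.read_state();print(s["eef_pos"],s["force"])
ctrl.gripper_to(10,force=60); s0=sensors.read_state();print(s0["eef_pos"],s0["force"],s0["grip_width"])
ctrl.gripper_to(10,force=110)
ctrl.move_l([*c,230],vel=150); ctrl.hold(.1)
im,d,st=snap("wrist","w10"); snap("scene","s10"); print(st["t"],st["eef_pos"],st["grip_width"],st["force"])
```

```text
[-1.38566274  0.58281895]
[494.499189   306.43605883  90.3033514 ] [-0.12243117 -1.03628844  0.36922847]
[494.88609032 306.51879095  90.94716458] [ 0.42706345 -0.70054886  3.38183927] 18.367145095134138
27.5667 [494.54711501 305.19749577 228.22243456] 17.696164328712754 [-0.00992452  0.01855535 -0.05334115]
```

View pics/w10.png

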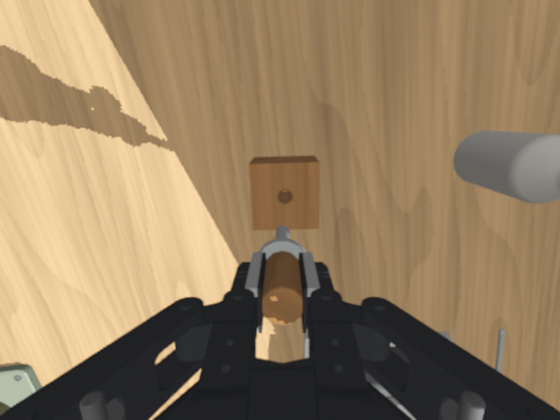

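View pics/s10.png

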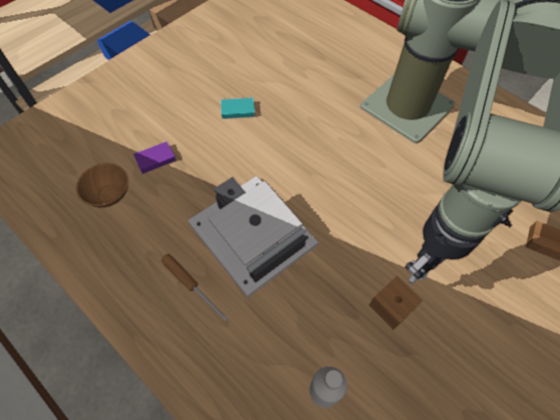

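The pin is held and its stand is empty (hole at (285,196)). The collar is at (281,245) and the tip at about (283,230). I'll zoom in to measure the tip relative to the TCP, and look at the lid hole.

```bash
python3 - <<'E'
from h import *
show("w10","w10z",(230,150,340,290),5)
im,d,st=load("w10"); P=pts("wrist",d,st)
print("stand hole",plane("wrist",[[285,196.5]],55,st).round(1),"TCP tip pred px",proj("wrist",st["eef_pos"]-[0,0,85.8],st),"collar top px",proj("wrist",st["eef_pos"]-[0,0,29.8],st))
m=np.zeros((420,560),bool);m[215:260,255:310]=1;m&=(P[...,2]>130)&(P[...,2]<175)
for o in comps(P,m,minpx=20): print(o)
E
python3 - <<'E'
from h import *
a=np.deg2rad(82);e=np.array([np.cos(a),np.sin(a)])
h=np.array([567.8,-98.8]); s=sensors.read_state()["eef_pos"]
ctrl.move_l([s[0],s[1],260],vel=250)
ctrl.move_ptp([*(h-45*e),260],Rz(82,17.5)); ctrl.hold(.1)
im,d,st=snap("wrist","w11"); print(st["t"],st["eef_pos"])
show("w11","w11z",(200,120,360,290),4)
E
```

```text
stand hole [[496.7 307.1  55. ]] TCP tip pred px [[283.26796565 229.73288759]] collar top px [[283.41130685 266.47502568]]
(array([281.7, 232.1]), np.int32(149), array([493.9, 308.8, 155.7]), [array([493.6, 308. ]), array([4.3, 9.3]), np.float64(84.1)])
29.6917 [ 561.77414801 -141.94399023  259.97747556]
```

View pics/w10z.png

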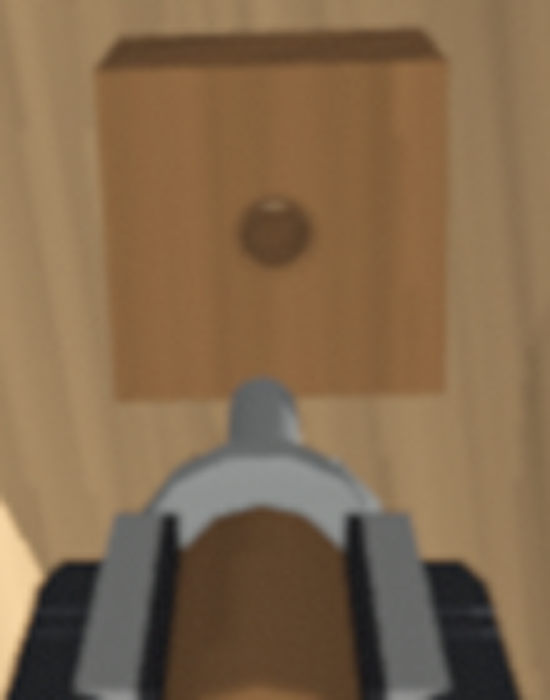

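View pics/w11.png

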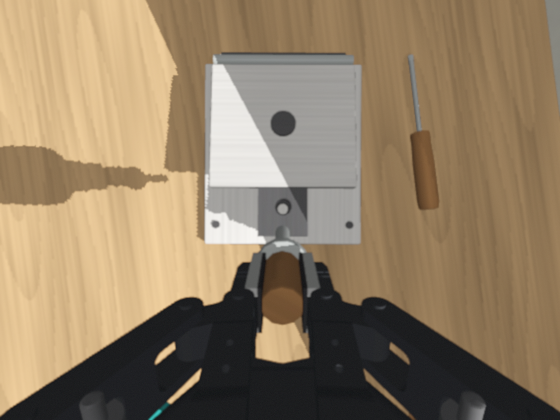

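View pics/w11z.png

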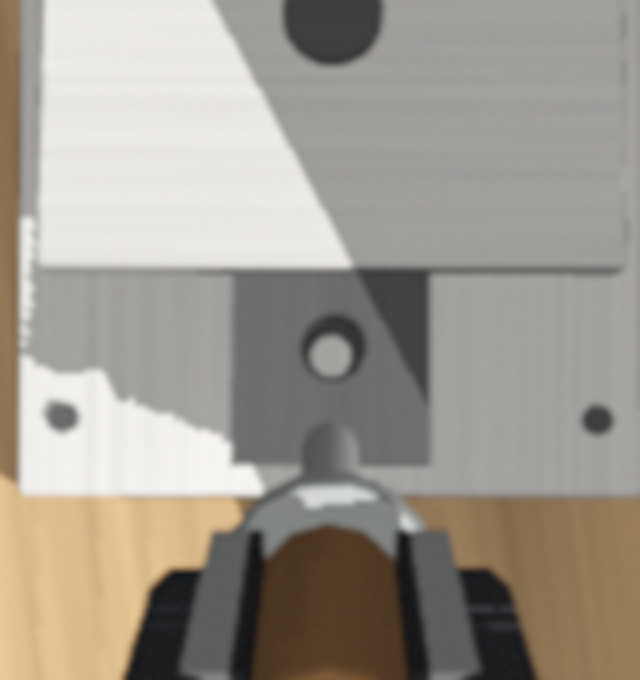

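The view shows the lid ajar with its hole at (283,207). Through it I can see the post hole's light bottom at (282.8,208.7), and the pin tip lies just below in the picture. Computing the insertion point from these.

Run:
```python
from h import *
im,d,st=load("w11");P=pts("wrist",d,st)
for n,uv,z in (("lidhole",(283.25,207),98),("posthole@70",(282.75,208.75),70),("posthole@18",(282.75,208.75),18)): print(n,plane("wrist",[uv],z,st).round(1))
for v in (195,200,215,225): print(v,P[v,270].round(1),P[v,300].round(1))
m=np.zeros((420,560),bool);m[188:240,255:312]=1
for o in comps(P,m&(P[...,2]>80)&(P[...,2]<115)): print(o)
tip=st["eef_pos"]+85.8*st["eef_rot"][:,2]; print("pred tip px",proj("wrist",tip,st))
g=cv2.cvtColor(im,cv2.COLOR_BGR2GRAY); print(g[198:222,278:290])
```

```text
lidhole [[568.3 -99.   98. ]]
posthole@70 [[ 567.7 -100.4   70. ]]
posthole@18 [[567.9 -99.9  18. ]]
195 [556.8 -85.2  97.4] [586.6 -89.3  97.7]
200 [556.1 -90.2  97.3] [586.  -94.3  96.9]
215 [ 554.1 -105.1   98.3] [ 583.9 -109.2   97.7]
225 [ 552.7 -115.    98.8] [ 582.4 -119.1   99.2]
(array([281.7, 211.2]), np.int32(2133), array([ 566.2, -102.8,   98.1]), [array([ 567.2, -103.4]), array([49. , 58.2]), np.float64(82.0)])
pred tip px [[282.92783918 229.46384313]]
[[112 106 100  94  90  87  86  87  92 100 105 107]
 [104  94  82  73  65  61  60  65  73  83  95 103]
 [ 88  75  66  58  54  54  53  53  54  62  76  92]
 [ 74  65  59  55  55  55  57  57  51  51  57  77]
 [ 63  57  54  57  58  60  56  56  54  54  51  62]
 [ 54  60  76  86  93  97  86  69  56  54  54  56]
 [ 61  90 118 132 138 140 130 108  76  57  55  52]
 [ 91 128 150 158 159 159 156 144 115  78  55  49]
 [121 151 161 163 162 161 162 160 145 107  63  52]
 [140 158 163 162 161 160 163 164 158 126  74  52]
 [147 161 163 162 161 161 162 165 160 131  79  53]
 [147 161 163 162 162 161 162 164 160 130  79  57]
 [142 159 163 163 162 161 163 164 156 122  75  64]
 [127 152 162 164 162 161 163 161 143 103  66  74]
 [103 131 153 160 160 160 160 151 123  84  69  87]
 [ 91 104 128 141 144 143 139 124  97  81  88 100]
 [100  96  98 103 108 106  99  91  91  98 104 107]
 [109 104 100  98  96  96  94  97 101 106 108 108]
 [110 108 109 107 105 105 106 106 106 108 108 108]
 [110 109 109 110 107 108 108 108 106 106 109 109]
 [110 110 108 108 107 108 108 106 105 108 109 109]
 [111 109 110 108 107 107 108 106 105 107 107 109]
 [110 110 109 108 108 108 107 106 105 107 108 109]
 [111 109 109 108 107 108 108 106 106 106 108 109]]
```

Run:
```python
from h import *
H=np.array([568.2,-99.0]); R=Rz(82)
ctrl.move_ptp([*H,215],R); ctrl.hold(.15)
s=sensors.read_state(); er=np.r_[H,215]-s["eef_pos"]; print(er)
C=H+er[:2]
ctrl.move_l([*C,192],vel=60); ctrl.hold(.15); s=sensors.read_state(); print("at",s["eef_pos"]); C=C+(H-s["eef_pos"][:2])
snap("wrist","w12"); snap("scene","s12"); snap("top","t12")
hit=ctrl.move_l([*C,165],vel=40,threshold=5)
s=sensors.read_state(); print(hit,s["eef_pos"],s["force"].round(1),s["wrist_torque"].round(2),s["t"])
show("w12","w12z",(200,120,360,290),4); show("s12","s12z",(150,110,330,300),4)
```

```text
[-0.67364237  0.63774358 -0.96127979]
at [567.83154936 -98.49083992 192.37529179]
False [568.09100314 -98.93468434 165.15440695] [ 0.2 -0.5 -0.3] [ 0.02 -0.07 -0.03] 31.925
```

View pics/w12z.png

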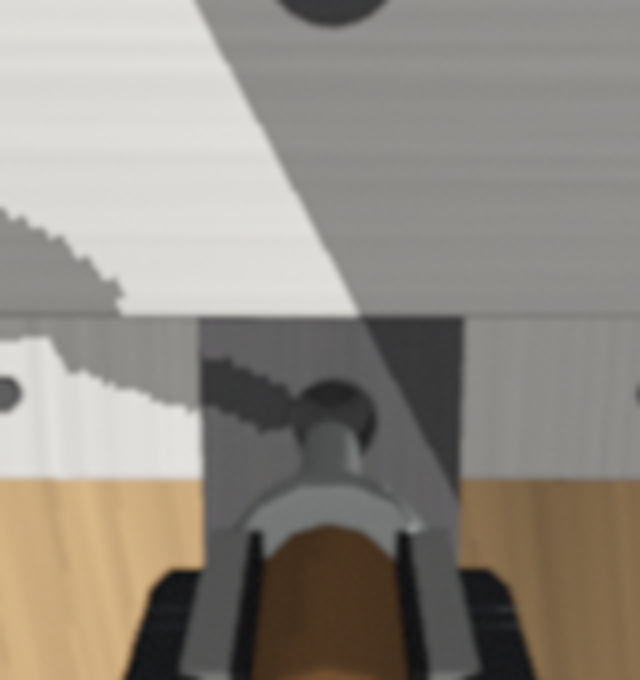

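View pics/s12z.png

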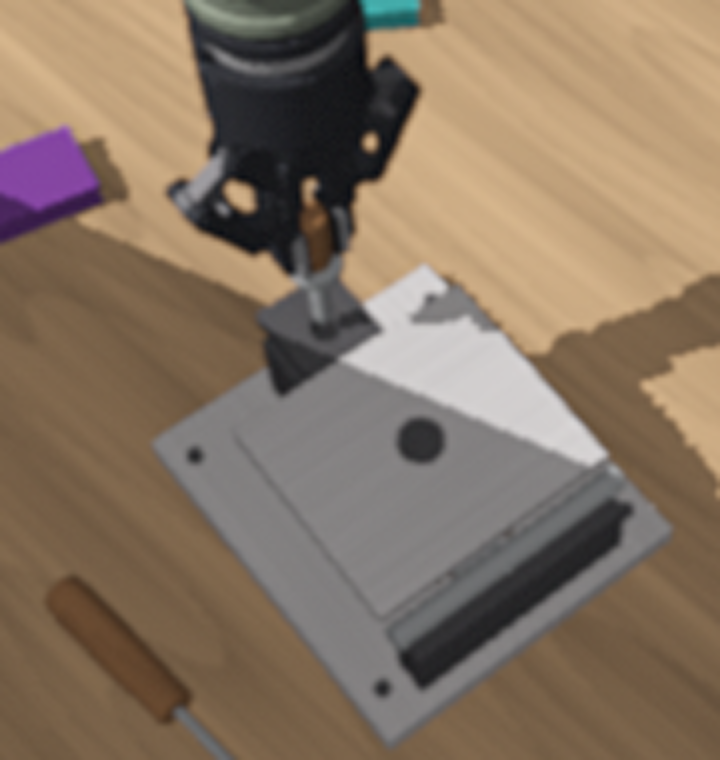

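The tip is over the lid hole in both views and went down to z≈79 with no contact, so it is inside the lid's hole. Next it goes into the post.

Run:
```python
from h import *
p=sensors.read_state()["eef_pos"]; C=np.array([568.4,-99.1])
C=np.array([568.2,-99.0])
hit=ctrl.move_l([*C,140],vel=30,threshold=5)
s=sensors.read_state(); print(hit,s["eef_pos"],s["force"].round(1),s["wrist_torque"].round(2),s["grip_width"],s["t"])
snap("wrist","w13")
```

```text
False [568.41163076 -99.0703247  140.22652617] [-0.9 -0.4 -0.2] [-0.01  0.03  0.05] 17.523337653763424 32.9083
```

View pics/w13.png

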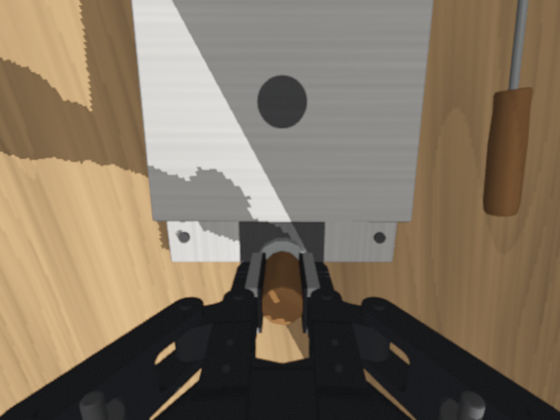

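The tip is at z≈54, about 16 mm into the post hole with no side load. Now I'll press the lid shut.

Run:
```python
from h import *
C=[568.2,-99.0]
z=132
while z>=112:
    hit=ctrl.move_l([*C,z],vel=30,threshold=30); s=sensors.read_state()
    print(z,hit,s["eef_pos"].round(2),s["force"].round(1),s["wrist_torque"].round(2),round(s["grip_width"],2))
    if hit or s["force"][2]>28: break
    z-=2 if z>124 else 1
ctrl.hold(.3); s=sensors.read_state(); print(s["eef_pos"].round(2),s["force"].round(1),s["t"])
snap("wrist","w14"); snap("scene","s14"); snap("top","t14")
```

```text
132 False [568.29 -99.05 132.01] [ 0.5 -0.5 -0.3] [-0.03 -0.05 -0.01] 17.29
130 False [568.27 -99.23 130.18] [ 0.2 -0.4  1.8] [-0.19  0.01 -0.02] 17.66
128 False [568.26 -99.35 128.19] [-0.5 -2.1  4.3] [-0.43  0.21  0.  ] 17.55
126 False [568.28 -99.52 126.27] [-1.1 -3.2  4.7] [-0.6   0.31 -0.02] 17.59
124 False [568.41 -99.6  124.42] [-0.9 -3.7  5.3] [-0.66  0.27 -0.  ] 17.14
123 False [568.42 -99.64 123.65] [-2.2 -3.1  6.4] [-0.73  0.38 -0.  ] 17.55
122 False [568.4  -99.7  122.77] [-2.5 -2.7  7.5] [-0.7   0.48 -0.03] 17.38
121 False [568.4  -99.82 121.92] [-2.3 -3.   7.7] [-0.68  0.56  0.03] 17.13
120 False [568.38 -99.92 121.07] [-3.3 -3.2  8.9] [-0.73  0.56  0.06] 17.44
119 False [ 568.4  -100.01  120.32] [-4.  -4.3 10. ] [-0.67  0.7   0.04] 17.45
118 False [ 568.41 -100.09  120.07] [-5.3 -4.9 12.9] [-0.63  0.95  0.04] 17.73
117 False [ 568.43 -100.09  119.98] [-6.8 -2.5 17.8] [-0.45  1.36  0.  ] 17.49
116 False [ 568.47 -100.11  119.91] [-9.7 -2.6 22.5] [-0.38  1.7  -0.02] 17.47
115 False [ 568.52 -100.1   119.89] [-11.4  -2.2  26.8] [-0.35  2.07 -0.05] 17.45
114 False [ 568.57 -100.11  119.86] [-13.8  -1.6  32.2] [-0.18  2.46 -0.05] 17.97
[ 568.57 -100.16  119.87] [-13.8  -1.5  31.2] 37.175
```

View pics/w14.png

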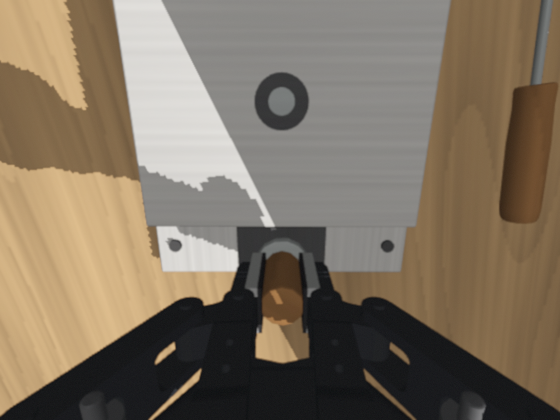

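View pics/s14.png

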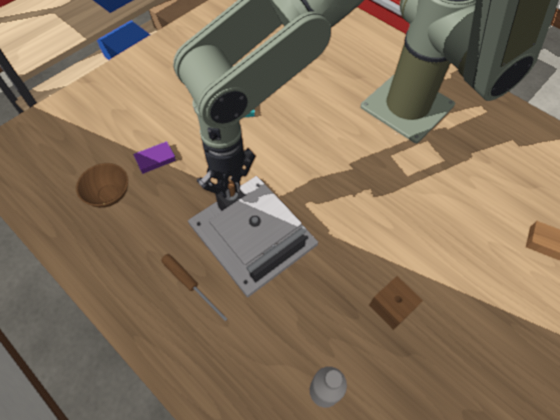

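There is a hard stop at TCP z = 119.9 mm (119.8 predicted for the collar on a shut lid), with 31 N downward. I'll check the lid's level and then hand in.

Run:
```python
from h import *
im,d,st=load("w14");P=pts("wrist",d,st)
q=P[20:215,150:420].reshape(-1,3);q=q[(q[:,2]>70)&(q[:,2]<98)]
a=np.deg2rad(82);e=np.array([np.cos(a),np.sin(a)])
y=(q[:,:2]-[578,-17])@e; k=np.polyfit(y,q[:,2],1); print("lid slope",k, "z mean",q[:,2].mean())
s=sensors.read_state(); print(s["force"].round(1),s["eef_pos"].round(2),s["grip_width"],s["t"])
ctrl.finish_job()
```

```text
lid slope [3.26653252e-03 8.29294695e+01] z mean 82.9071762363809
[-13.8  -1.5  32.5] [ 568.57 -100.12  119.85] 17.534012997932642 37.325
the job is handed in; nothing more can be done
```

The job is done and handed in at 37.3 s of the 72 s allowed, with the gripper still holding the pin and pressing it down.

- **Blank:** I laid the loose blank on the one in the jig. It first sat about 2.4 mm sideways and 1.5 mm lengthways off, so I regripped and shifted it. After that the two agreed within about 1 mm, with the same yaw.
- **Lid:** I folded it down with closed fingers from behind the lug, and it sank onto the blanks.
- **Pin:** It went through the lid hole and into the post hole with no contact until the collar met the lid. I then pushed until a hard stop at TCP z = 119.9 mm, where I expected 119.8 mm for a shut lid.

**Last checks:**
- The lid's top is level: its slope is 0.003 rad and its height about 83 mm, against 84 mm nominal (the wrist depth reads about 1.4 mm low).
- The gripper presses down with about 32 N and carries a sideways load of about 14 N at the wrist.
- My early hole estimates differed by up to about 2 mm, but this did not affect the fit.
- I never touched the glue bottle, bowl or screwdriver. They stand in the same places in the last scene picture.

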